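# Empty the tipping sample tub into its tray

### The arm

A 7-joint arm with a two-finger parallel gripper is mounted at the origin on the work surface. World frame = base frame: x ahead of the robot, y to its left, z up, the work surface at z = 0. Lengths are in m, angles in rad, forces in N, time in s.
With the tool pointing down it reaches from about 0.4 to 0.9 m from the base axis. Payload 5.6 kg.
Tool frame: the origin (TCP) lies between the finger pads; the fingertips stand 19 mm ahead of it and the grasp point (between the pads) is the TCP; y points along the fingers, x is the direction in which the jaws open and shut, and the axes are right-handed (so a half turn about y gives the same grasp; the last joint's range is limited). The gripper opens to 92 mm and grips with 3 to 60 N. Pads are 20 mm wide; open, the fingers measure 128 mm over their backs; the gripper's body (75 mm by 189 mm) begins 69 mm behind the grasp point.
Start: joints at [1.09, 0.468, -0.012, 1.603, 0.006, 1.071, -0.056], TCP at [0.276, -0.589, 0.234] pointing down, gripper open.
Joint ranges: [-2.53, 2.53], [-0.31, 2.02], [-1.57, 1.55], [0.28, 2.44], [-1.29, 4.43], [0.15, 1.84], [-2.92, 2.92]. Speed limits (rad/s): [2.57, 2.57, 3.14, 3.14, 3.14, 3.14, 3.14].

### API

Orientations are given as a rotation vector (axis times angle).
In Python, from plant import robot, viewer, order gives the robot as it stands.
- The arm moves only by the shell command python3 -m pendant 'ROWS'. ROWS is JSON, a list of rows, each a list of 7 numbers: the shift along the tool's x, y, z in units of 25 mm (1.0 is 25 mm), then the turn, a rotation vector about the tool's x, y, z in units of 6 degrees (1.0 is 6 degrees), then the opening, from 0 (shut) to 1 (fully open). In form: [[tx, ty, tz, ax, ay, az, claw], ...]. A call has 1 to 20 rows; each row shifts and turns the pose as measured when the row begins, along the tool's axes as they then stand; what a row does not reach is not made up. A row lasts 1/10 s, in which the tool goes at most 50 mm and 8.59 degrees, less where a joint would pass 70% of its speed; a pose out of reach is approached as far as the arm can. A call is refused whole if a number of a shift passes 1 or a number of a turn 1, either way. A call with a gripper value outside its range is refused whole. The fingers move at their own pace and stop on an object; the grip force is fixed at half the most. Time passes only in rows, so rows that do not move let the fingers close. It gives the time, the measured TCP pose, the force and the opening at its end, in the units of the state.
- robot.observe(): the state, without advancing time (a new reading comes with each control period).
- viewer.capture(name): name is "scene" or "top"; returns a dict with "pixels" (384x512x3 uint8, blue, green, red), "K" (3x3 intrinsics, pixels), "extrinsics" (4x4, takes a point from camera to world coordinates). Camera axes: x right, y down, z forward; pixel columns grow to the right and rows downward; lengths in m; the calibration is good to about 2 mm. A picture is of the moment at which its call begins. There is no depth.
- order.hand_in(): hands the job in, once; it reports no verdict.
Trained networks look in a picture, given as the dict that the camera call returned (one of the last four; its "shot" number tells which), for a name from the list of things; names that differ only in an ending like _2 or _b are one class to them, and where a whole thing is asked for, a point or a joint stands for the part that bears it (a point fixed in the world has none). Each returns a list of dicts, best first, with "p" (0 to 1); they miss things now and then, are a little off and sometimes report something else, mostly with a low value. They report only what shows in the picture. A call takes as long as a camera call.
- viewer.outline_of(picture, thing): "region" (384x512 bool, what is visible of it) and "position" ([row, column] in pixels, amid what is visible of it).
The state is a dict: "clock": time; "q": joint angles; "joint_vel": joint speeds; "effort": joint torques, N m; "position": TCP position; "eef_rot": TCP orientation; "wrist_force": force on the tool from outside, world axes, zero at the start; "wrist_torque": the same for the moment, N m; "grip_width": opening from 0.0 (shut) to 1.0 (fully open).
Only numpy, scipy, OpenCV 4.12 (cv2) and the standard library are available. Lean on these libraries where they do the work, as an engineer would, in place of code of your own. Each camera call takes 0.05 s, during which the arm holds its last target.

### The job

Empty the sample tub on the tipping stand into the metal tray fixed in front of it: first swing the tub's clear lid fully back, over its dead centre and back against its stop so that it stays open by itself, and only then tip the tub forwards by its side bar, all the way over, so that the mineral sample slides out into the tray. Leave the tub tipped over and its lid back.

Things in the scene. Friction and masses are not known exactly. Their poses are not given: they have to be found in the camera images.
- stand: Fixed steel stand with a white tub that tips on two posts (72 high) and an aluminium tray in front. Origin: on the bench under the level tub's middle; x points level from tub to tray (pouring direction), z up. In this frame, mm: tub x -55 to 55, y -44 to 44, z 20 to 72; tray x 60 to 210, y -65 to 65, walls 4 thick, 32 high, floor 4. The plain white tub elsewhere has no stand.
- lid_bar (a point): Middle of the cross bar of the steel U-pull on the clear lid's +y edge: round, 10 mm thick, 80 long along the stand's x; 30 mm open gap between it and the lid. It turns with the lid. Shut, it is at x 0, y 81, z 75.5 mm in the stand's frame; the lid's hinge runs along x through y -45, z 72.5 (126 mm away), on the tub's -y rim. The lid is 110 x 88 x 4 mm.
- tip_bar (a point): Holding point on the round steel side bar, 12 mm thick, that stands out along y from the tub's +y side (stand's y 44 to 110, then an 18 mm ball). It moves with the tub. Tub level, this point is at x -45, y 85, z 55 mm in the stand's frame; the tub's pivot runs along y through x 55, z 60. Tipped right over, it is at x 68, z 159, above the pivot.
- lid (a joint): Angle of the clear lid from shut, rad: 0 shut, 2.0 fully back on its stop, leaning out over the stand's -y side. Level, it has a dead centre near 1.57: let go below about 1.3 it falls shut, beyond about 1.8 it drops back onto its stop and stays there, also while the tub is tipped. Opening takes about 1 N at the U-pull.
- tub (a joint): Tipping angle of the tub, rad: 0 level, 1.75 tipped right over forwards (towards the tray) on its stop. The pivot is stiff, about 5 N at the side bar, and the tub stays where it is left.
- sample_mid (a point): The centre of the loose mineral sample, a rough brown-grey stone about 24 x 19 x 16 mm, 25 g, which lies inside the tub at first.

How it is judged:
On the way, in this order (a step that is already met when the one before it is completed fails the run):
1. the lid is swung fully back, past its dead centre, with the tub still level (value of joint lid above 1.85 rad and value of joint tub below 0.2 rad), for 0.2 s.
2. the tub is tipped over forwards with its lid back (value of joint tub above 1.4 rad and value of joint lid above 1.75 rad), for 0.2 s.
At the end, for the whole second after the job is handed in: The sample lies at rest in the stand's tray (its centre inside the tray's walls and within 30 mm of the bench), the tub stays tipped by more than 1.4 rad and the lid stays back beyond 1.75 rad (all of step 2 and x of sample_mid in the frame of stand between 0.06 and 0.21 m and y of sample_mid in the frame of stand between -0.065 and 0.065 m and z of sample_mid in the frame of stand below 0.03 m and linear speed of sample below 0.03 m/s); the robot touches nothing.
It fails at once if the tub is tipped by more than 0.3 rad while the lid is not back onto its stop (below 1.7 rad) (value of joint tub above 0.3 rad and value of joint lid below 1.7 rad).
It also fails if it takes over 51 s, if anything falls off the work surface, if the arm or the gripper's body presses on something with over 40 N, if the wrist force passes 120 N, or if a joint passes its speed limit or range.

## Working session

There is one attempt and no reset: what is moved stays moved. The work goes in short steps, Python scripts to look and compute and a shell command to move; the robot and the scene stay as the last step left them, time stands still between calls to the robot, and variables do not carry over. Pictures are saved under pics/ and viewed, and the job is handed in when it is done.

```bash
ls; mkdir -p pics; cat > h.py <<'E'
import numpy as np, cv2
from scipy.spatial.transform import Rotation as R
from plant import robot, viewer, order
def cap(n,f):
    p=viewer.capture(n); cv2.imwrite('pics/'+f,p['pixels']); return p
def proj(p,X):
    X=np.atleast_2d(X); E=np.linalg.inv(p['extrinsics']); c=X@E[:3,:3].T+E[:3,3]; u=c@np.array(p['K']).T
    return u[:,:2]/u[:,2:]
def ray(p,uv,z):
    d=np.linalg.inv(p['K'])@np.array([uv[0],uv[1],1.]); E=np.array(p['extrinsics']); d=E[:3,:3]@d; o=E[:3,3]
    return o+d*(z-o[2])/d[2]
E
python3 - <<'E'
from h import *
s=robot.observe(); print({k:np.round(v,3) for k,v in s.items()})
for n in ['scene','top']:
    p=cap(n,n+'0.png'); print(n,np.round(p['K'],1).tolist(),np.round(p['extrinsics'],3).tolist())
    for t in ['stand','lid_bar','tip_bar','lid','tub','sample_mid']:
        for d in viewer.outline_of(p,t)[:3]: 
            ys,xs=np.where(d['region']); print(t,round(d['p'],2),np.round(d['position']),len(ys),xs.min(),xs.max(),ys.min(),ys.max())
E
```

```text
pics
{'clock': np.float64(0.0), 'q': array([ 1.09 ,  0.468, -0.012,  1.604,  0.006,  1.071, -0.056]), 'joint_vel': array([ 0.   , -0.004,  0.001, -0.001,  0.001,  0.   , -0.   ]), 'effort': array([-0.0000e+00, -5.2057e+01, -1.2000e-02, -2.4375e+01, -5.7000e-02,
        1.7000e-02,  0.0000e+00]), 'position': array([ 0.275, -0.588,  0.233]), 'eef_rot': array([-1.384,  0.882, -0.88 ]), 'wrist_force': array([-0.209,  0.691, -0.337]), 'wrist_torque': array([-0.023, -0.011, -0.059]), 'grip_width': np.float64(1.001)}
scene [[361.8, 0.0, 258.5], [0.0, 361.8, 191.0], [0.0, 0.0, 1.0]] [[-0.032, 0.593, -0.805, 1.089], [0.999, 0.023, -0.023, 0.05], [0.005, -0.805, -0.593, 0.473], [0.0, 0.0, 0.0, 1.0]]
stand 0.72 [215. 210.] 9036 145 297 169 259
lid_bar 0.62 [197. 177.] 2538 145 212 169 223
lid_bar 0.39 [208. 173.] 3710 146 213 169 241
tip_bar 0.86 [210. 176.] 3786 144 212 169 242
lid 0.6 [196. 176.] 2479 145 211 169 221
tub 0.95 [204. 177.] 3782 144 213 168 242
top [[473.0, 0.0, 256.7], [0.0, 473.0, 191.1], [0.0, 0.0, 1.0]] [[0.009, -0.997, 0.077, 0.528], [-1.0, -0.01, -0.015, 0.023], [0.016, -0.077, -0.997, 0.761], [0.0, 0.0, 0.0, 1.0]]
stand 0.63 [214. 297.] 15622 197 400 148 279
tip_bar 0.97 [197. 346.] 5912 295 400 152 262
lid 0.55 [199. 346.] 5524 298 390 153 259
tub 0.9 [202. 345.] 6124 295 400 152 263
```

```bash
sleep 1; ls pics
```

```text
scene0.png
top0.png
```

View pics/scene0.png

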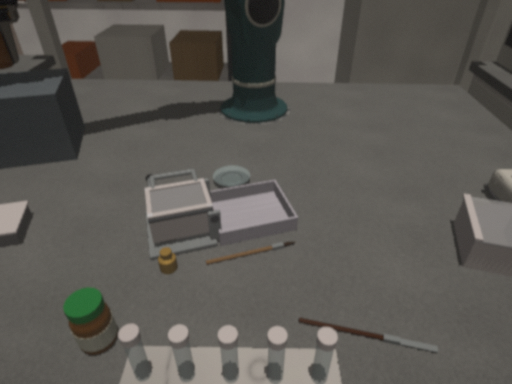

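View pics/top0.png

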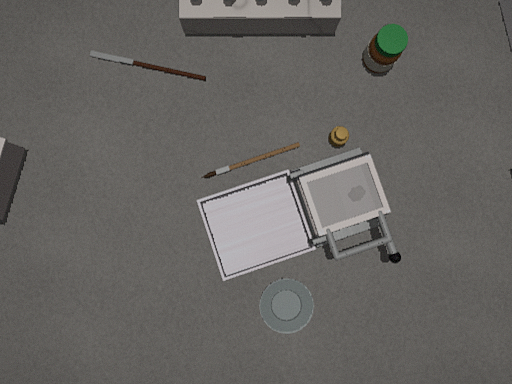

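The top picture shows the tub at about (345,195), the tray to its left, and the U-pull below it at about (362,243). The ball of the side bar is at (395,257). The pouring direction is image-left, which is world +y.

```bash
python3 - <<'E'
from h import *
a=cv2.imread('pics/top0.png')[130:300,180:420]
cv2.imwrite('pics/top0z.png',cv2.resize(a,None,fx=3.3,fy=3.3,interpolation=cv2.INTER_CUBIC))
E
```

```text
(no output)
```

View pics/top0z.png

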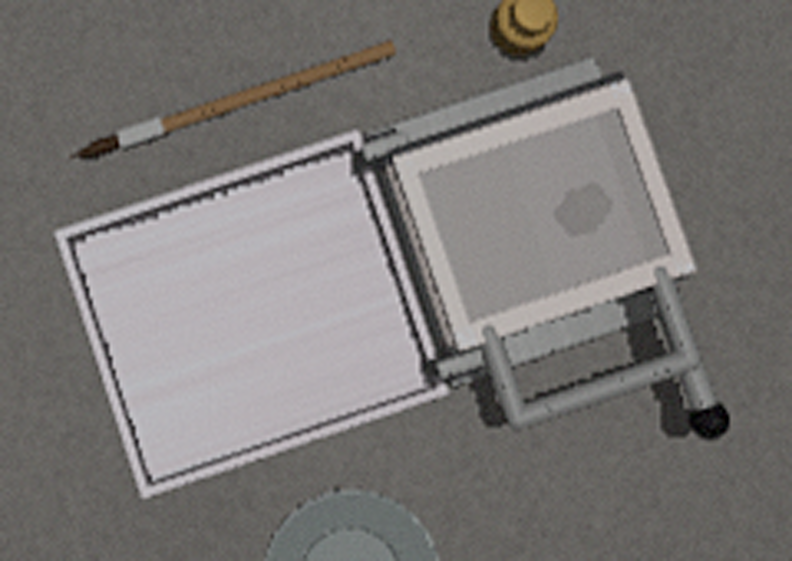

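```bash
cat >> h.py <<'E'
def Tst(v):
    c,s=np.cos(v[2]),np.sin(v[2]); T=np.eye(4); T[:2,:2]=[[c,-s],[s,c]]; T[:2,3]=v[:2]; return T
def tow(v,P): P=np.atleast_2d(P)/1000.; T=Tst(v); return P@T[:3,:3].T+T[:3,3]
E
python3 - <<'E'
from h import *
from scipy.optimize import least_squares
p=cap('top','t1.png')
Z=np.array([(55,232),(360,132),(450,390),(145,497),(711,420),(519,417),(690,360)])/3.3+[180,130]
M=np.array([(210,-65,32),(60,-65,32),(60,65,32),(210,65,32),(-45,119,55),(40,81,75.5),(-40,81,75.5)])
r=least_squares(lambda v:(proj(p,tow(v,M))-Z).ravel(),[0.5,-0.15,1.7],loss='soft_l1')
print(r.x,np.round(proj(p,tow(r.x,M))-Z,1).tolist())
v=r.x; np.save('v.npy',v)
q=cap('scene','s1.png'); im=q['pixels'].copy()
P=[(x,y,z) for x in(-55,55) for y in(-44,44) for z in (72,)]+M.tolist()
for u in proj(q,tow(v,P)): cv2.circle(im,tuple(int(round(k)) for k in u),1,(0,0,255),-1)
cv2.imwrite('pics/s1o.png',cv2.resize(im[140:280,120:320],None,fx=4,fy=4))
print('world: hinge,bar,tip,pivot',np.round(tow(v,[(0,-45,72.5),(0,81,75.5),(-45,85,55),(55,85,60)]),4).tolist())
print(R.from_rotvec(robot.observe()['eef_rot']).as_matrix().round(3))
E
```

```text
[ 0.57825052 -0.11498028  1.9088481 ] [[-0.1, -0.2], [-0.6, -1.0], [-0.1, 0.6], [-0.4, 0.3], [1.6, 3.7], [0.0, -0.2], [0.1, -1.0]]
world: hinge,bar,tip,pivot [[0.6207, -0.1001, 0.0725], [0.5018, -0.1418, 0.0755], [0.513, -0.1856, 0.055], [0.4798, -0.0913, 0.06]]
[[ 0.424 -0.     0.906]
 [-0.906 -0.     0.424]
 [ 0.    -1.    -0.   ]]
```

View pics/s1o.png

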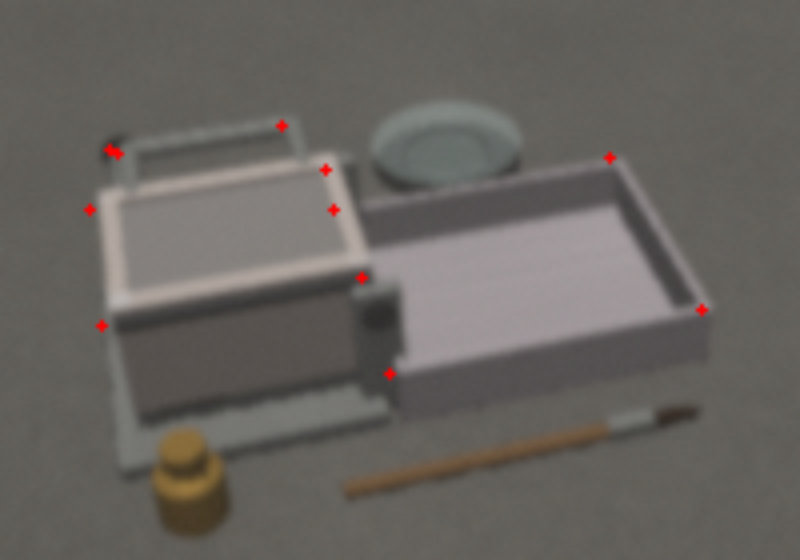

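```bash
python3 - <<'E'
from h import *
from scipy.optimize import least_squares
p=viewer.capture('top');q=viewer.capture('scene')
Z=np.array([(55,232),(360,132),(450,390),(145,497),(711,420),(519,417),(690,360)])/3.3+[180,130]
M=np.array([(210,-65,32),(60,-65,32),(60,65,32),(210,65,32),(-45,115,55),(40,81,75.5),(-40,81,75.5)])
Z2=np.array([(622,160),(710,312),(403,362),(297,124),(130,145),(333,155),(112,305),(100,192)])/4+[119.6,139.6]
M2=np.array([(210,65,32),(210,-65,32),(60,-65,32),(40,81,75.5),(-40,81,75.5),(55,44,74),(-55,-44,74),(-55,44,74)])
f=lambda v:np.r_[(proj(p,tow(v,M))-Z).ravel()*.7,(proj(q,tow(v,M2))-Z2).ravel()]
r=least_squares(f,[0.578,-0.115,1.9],loss='soft_l1')
print(r.x);print(np.round(r.fun.reshape(-1,2),1).tolist())
v=r.x; np.save('v.npy',v)
print('hinge,bar,tip,pivot',np.round(tow(v,[(0,-45,72.5),(0,81,75.5),(-45,85,55),(55,85,60)]),4).tolist())
E
```

```text
[ 0.57579148 -0.11250056  1.89919155]
[[-1.2, 0.0], [-1.3, 0.1], [-1.5, 1.4], [-2.0, 0.5], [-1.1, 2.3], [-1.6, 1.0], [-1.4, 0.8], [-1.0, -0.3], [-0.4, -0.7], [-2.3, 2.6], [-1.9, 0.1], [-1.2, 1.3], [-0.2, 1.9], [-1.0, 3.6], [-0.6, 2.2]]
hinge,bar,tip,pivot [[0.6184, -0.098, 0.0725], [0.4991, -0.1386, 0.0755], [0.5098, -0.1825, 0.055], [0.4776, -0.0879, 0.06]]
```

```bash
cat >> h.py <<'E'
V=np.array([0.577,-0.114,1.904])
def go(P,extra='',v=V):
    """need shift in tool units to stand-frame mm point P"""
    s=robot.observe(); A=R.from_rotvec(s['eef_rot']).as_matrix(); w=tow(v,P)[0]
    T=Tst(v); ps=(s['position']-T[:3,3])@T[:3,:3]*1000
    # yaw of tool x in stand frame, tool axes in the stand frame
    print('t',round(float(s['clock']),2),'stand pos',ps.round(1),'tool shift units',((w-s['position'])@A/0.025).round(2),'F',s['wrist_force'].round(1),'w',round(float(s['grip_width']),3))
    print((T[:3,:3].T@A).round(3).tolist())
E
python3 -m pendant '[[0,0,0,0,-1,0,1],[0,0,0,0,-1,0,1],[0,0,0,0,-1,0,1],[0,0,0,0,-1,0,1],[0,0,0,0,-1,0,1],[0,0,0,0,-1,0,1],[0,0,0,0,-1,0,0.3],[0,0,0,0,-1,0,0.3],[0,0,0,0,-1,0,0.3],[0,0,0,0,-1,0,0.3],[0,0,0,0,-1,0,0.3],[0,0,0,0,-1,0,0.3],[0,0,0,0,-1,0,0.3],[0,0,0,0,-1,0,0.3]]'
python3 -c "
from h import *
go([0,81,150]);print(robot.observe()['q'])"
```

```text
clock: 2.3
position: [0.2752, -0.589, 0.2338]
eef_rot: [-1.549, -0.307, 0.309]
wrist_force: [-0.1, -0.2, 0.3]
grip_width: 0.328
t 2.3 stand pos [-350.1  440.5  233.8] tool shift units [15.19  3.33 13.13] F [-0.1 -0.2  0.3] w 0.328
[[0.059, -0.001, 0.998], [-0.998, 0.001, 0.059], [-0.001, -1.0, -0.001]]
[ 1.31909989  0.49570941 -0.33054457  1.58535462  0.17619729  1.08948602
  1.3365211 ]
```

```bash
python3 -m pendant '[[1,0,0.87,0,-0.5,0,0.3],[1,0,0.87,0,0,0,0.3],[1,0,0.87,0,0,0,0.3],[1,0,0.87,0,0,0,0.3],[1,0,0.87,0,0,0,0.3],[1,0,0.87,0,0,0,0.3],[1,0,0.87,0,0,0,0.3],[1,0,0.87,0,0,0,0.3],[1,0,0.87,0,0,0,0.3],[1,0,0.87,0,0,0,0.3],[1,0,0.87,0,0,0,0.3],[1,0,0.87,0,0,0,0.3],[1,0.5,0.87,0,0,0,0.3],[1,0.5,0.87,0,0,0,0.3],[0,0.5,0,0,0,0,0.3]]'
python3 -c "
from h import *
go([0,81,130]);print(robot.observe()['q'])"
```

```text
clock: 3.8
position: [0.4685, -0.1514, 0.1973]
eef_rot: [-1.553, -0.353, 0.343]
wrist_force: [-0.1, -0.2, 0.2]
grip_width: 0.3
t 3.8 stand pos [1.000e-01 1.148e+02 1.973e+02] tool shift units [ 1.33  2.7  -0.12] F [-0.1 -0.2  0.2] w 0.3
[[0.109, -0.011, 0.994], [-0.994, -0.005, 0.109], [0.004, -1.0, -0.011]]
[ 0.72764669  0.30419503 -0.56728972  1.99387216  0.21747238  0.8906382
  0.48755413]
```

```bash
python3 -m pendant '[[0.7,0.8,0,0,1,-0.1,0.3],[0.6,0.8,0,0,0,0,0.3],[0,0.9,0,0,0,0,0.3],[0,0,0,0,0,0,0.3]]'
python3 - <<'E'
from h import *
go([0,81,75])
for n in ['scene','top']:
    p=cap(n,n+'2.png'); s=robot.observe(); print(n,proj(p,s['position']),proj(p,tow(V,[0,81,75.5])))
    c=proj(p,s['position'])[0].astype(int); im=p['pixels'][max(c[1]-75,0):c[1]+75,max(c[0]-100,0):c[0]+100]
    cv2.imwrite('pics/'+n+'2z.png',cv2.resize(im,None,fx=3.5,fy=3.5))
E
```

```text
clock: 4.2
position: [0.4995, -0.1407, 0.1317]
eef_rot: [-1.564, -0.274, 0.25]
wrist_force: [0.4, -0.1, 0.0]
grip_width: 0.299
t 4.2 stand pos [1.000e-01 8.200e+01 1.317e+02] tool shift units [0.01 2.27 0.02] F [ 0.4 -0.1  0. ] w 0.299
[[0.0, -0.011, 1.0], [-1.0, -0.014, 0.0], [0.014, -1.0, -0.011]]
scene [[166.0942089  148.71929283]] [[170.59291755 174.24537322]]
top [[373.37694737 249.29296182]] [[362.39313069 248.05758425]]
```

View pics/scene2z.png

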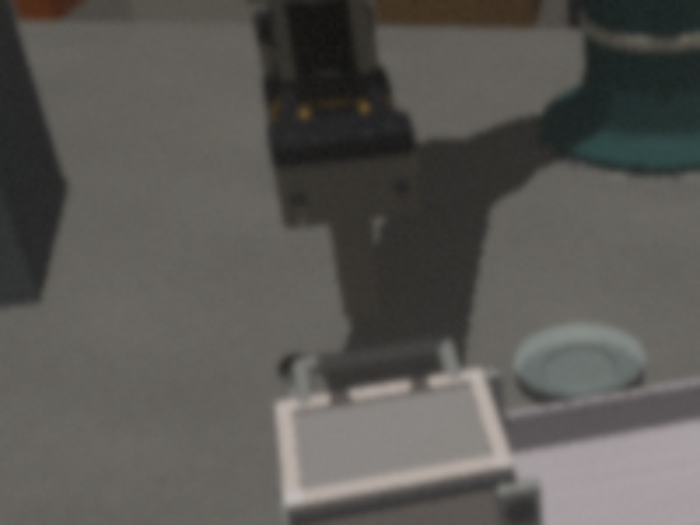

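View pics/top2z.png

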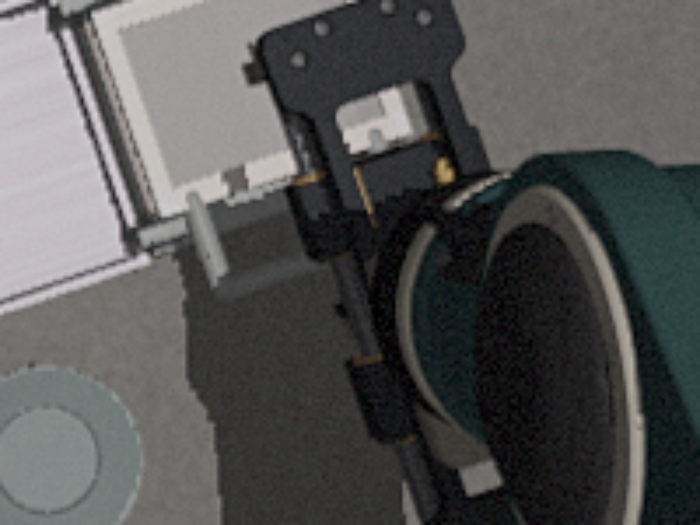

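The gripper is over the U-pull, with the jaws across the bar and the pose matching the plan. Next I descend and close.

```bash
python3 -m pendant '[[0,0.8,0,0,0,0,0.3],[0,0.8,0,0,0,0,0.3],[0,0.4,0,0,0,0,0.3]]' && python3 -m pendant '[[0,0.3,0,0,0,0,0.3],[0,0,0,0,0,0,0],[0,0,0,0,0,0,0],[0,0,0,0,0,0,0],[0,0,0,0,0,0,0]]'
python3 - <<'E'
from h import *
go([0,81,75])
for n in ['scene']:
    p=cap(n,n+'3.png')
    im=p['pixels'][100:260,100:300]
    cv2.imwrite('pics/'+n+'3z.png',cv2.resize(im,None,fx=3.5,fy=3.5))
E
```

```text
clock: 4.6
position: [0.5059, -0.1446, 0.0888]
eef_rot: [-1.572, -0.283, 0.237]
wrist_force: [0.3, 1.1, 0.4]
grip_width: 0.3
clock: 5.1
position: [0.5039, -0.1468, 0.0828]
eef_rot: [-1.574, -0.277, 0.239]
wrist_force: [0.7, 1.1, -1.5]
grip_width: 0.096
t 5.1 stand pos [-7.1 79.8 82.8] tool shift units [-0.05  0.3   0.29] F [ 0.7  1.1 -1.5] w 0.096
[[-0.005, -0.023, 1.0], [-1.0, -0.021, -0.006], [0.021, -1.0, -0.023]]
```

View pics/scene3z.png

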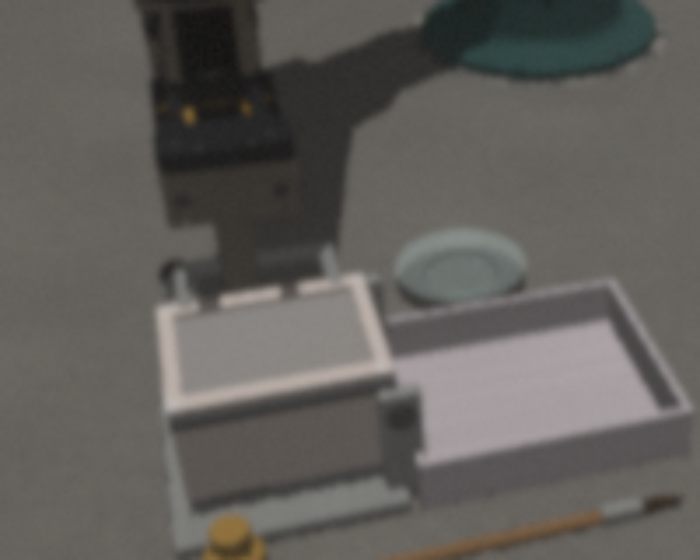

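```bash
python3 -m pendant '[[0,-0.3,0,0,0,0,0],[0,-0.3,0,0,0,0,0],[0,-0.3,0,0,0,0,0]]'
python3 -c "
from h import *
go([0,81,75])"
```

```text
clock: 5.45
position: [0.5066, -0.1458, 0.1076]
eef_rot: [-1.575, -0.284, 0.234]
wrist_force: [5.6, 1.0, -3.6]
grip_width: 0.096
t 5.45 stand pos [ -7.   77.  107.6] tool shift units [-0.2   1.29  0.31] F [ 5.6  1.  -3.6] w 0.096
[[-0.004, -0.025, 1.0], [-1.0, -0.028, -0.004], [0.028, -0.999, -0.024]]
```

```bash
cat >> h.py <<'E'
def arc():
    s=robot.observe(); T=Tst(V); ps=(s['position']-T[:3,3])@T[:3,:3]*1000
    b=ps[1:]+[1,-7]-[-45,72.5]; th=np.arctan2(b[1],b[0]); print('theta',th.round(3),'r',np.hypot(*b).round(1))
    go([0,81,75])
    for a in np.arange(th+.16,2.1,.16):
        print(round(a,2),np.round([(np.sin(a-.08))*.8,-np.cos(a-.08)*.8],2))
E
python3 -m pendant '[[0.25,-0.76,0,0,0,0,0],[0.36,-0.71,0,0,0,0,0],[0.46,-0.65,0,0,0,0,0],[0.56,-0.57,0,0,0,0,0]]'
python3 -c "
from h import *
arc()"
```

```text
clock: 5.85
position: [0.5462, -0.1306, 0.1807]
eef_rot: [-1.574, -0.291, 0.227]
wrist_force: [7.4, 4.7, -12.2]
grip_width: 0.097
theta 0.898 r 129.3
t 5.85 stand pos [ -5.6  34.5 180.7] tool shift units [-2.01  4.15  0.32] F [  7.4   4.7 -12.2] w 0.097
[[-0.003, -0.026, 1.0], [-0.999, -0.036, -0.004], [0.036, -0.999, -0.026]]
1.06 [ 0.66 -0.45]
1.22 [ 0.73 -0.34]
1.38 [ 0.77 -0.22]
1.54 [ 0.79 -0.09]
1.7 [0.8  0.04]
1.86 [0.78 0.16]
2.02 [0.75 0.29]
```

```bash
python3 -m pendant '[[0.7,-0.36,0,0,0,0,0],[0.75,-0.27,0,0,0,0,0],[0.77,-0.18,0,0,0,0,0],[0.79,-0.06,0,0,0,0,0]]'
python3 -c "
from h import *
arc()"
```

```text
clock: 6.25
position: [0.614, -0.1085, 0.2109]
eef_rot: [-1.58, -0.282, 0.233]
wrist_force: [-0.9, -0.2, -2.9]
grip_width: 0.101
theta 1.501 r 131.7
t 6.25 stand pos [ -6.9 -36.8 210.9] tool shift units [-4.86  5.3   0.4 ] F [-0.9 -0.2 -2.9] w 0.101
[[-0.006, -0.029, 1.0], [-1.0, -0.027, -0.007], [0.027, -0.999, -0.029]]
1.66 [0.8  0.01]
1.82 [0.79 0.14]
1.98 [0.76 0.26]
```

```bash
python3 -m pendant '[[0.8,0.12,0,0,0,0,0],[0.79,0.22,0,0,0,0,0],[0.6,0.3,0,0,0,0,0]]'
python3 - <<'E'
from h import *
arc()
for n in ['scene','top']:
    p=cap(n,n+'4.png')
    im=p['pixels'][80:260,100:300] if n=='scene' else p['pixels'][90:290,180:440]
    cv2.imwrite('pics/'+n+'4z.png',cv2.resize(im,None,fx=3,fy=3))
E
```

```text
clock: 6.55
position: [0.6673, -0.0903, 0.2011]
eef_rot: [-1.581, -0.282, 0.234]
wrist_force: [-0.5, 0.3, 2.5]
grip_width: 0.097
theta 1.94 r 130.4
t 6.55 stand pos [ -7.1 -93.  201.1] tool shift units [-7.09  4.86  0.39] F [-0.5  0.3  2.5] w 0.097
[[-0.006, -0.031, 1.0], [-1.0, -0.025, -0.007], [0.026, -0.999, -0.03]]
2.1 [0.72 0.35]
```

View pics/scene4z.png

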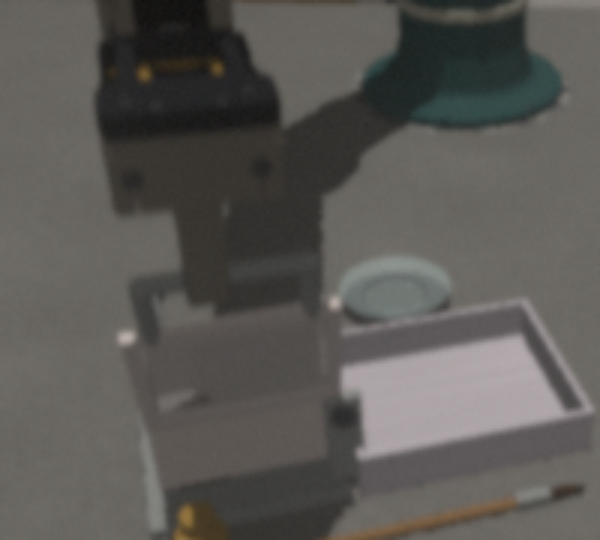

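View pics/top4z.png

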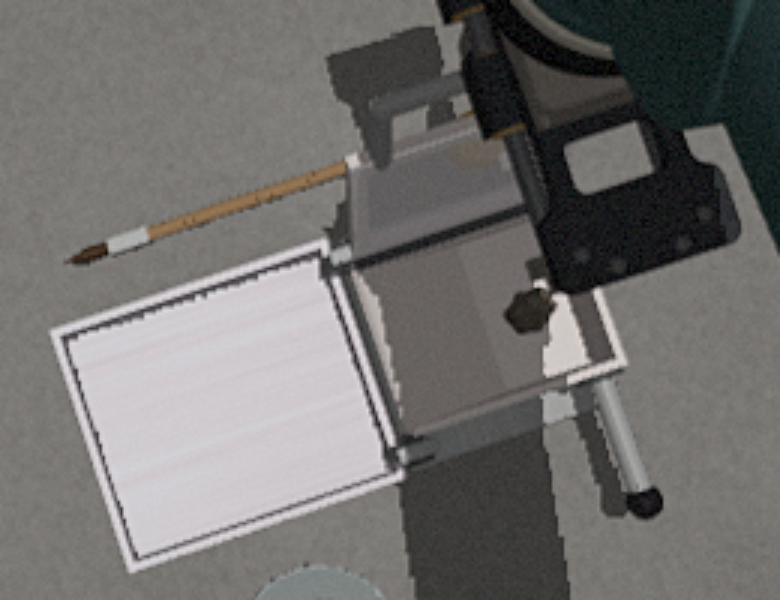

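The lid leans back at about 1.9 rad, with the tub still level and its side bar free. I'll press it gently onto the stop and release.

```bash
python3 -m pendant '[[0.3,0.15,0,0,0,0,0],[0.15,0.07,0,0,0,0,0],[0,0,0,0,0,0,0]]'; python3 -m pendant '[[0,0,0,0,0,0,0.3],[0,0,0,0,0,0,0.3],[0,0,0,0,0,0,0.3],[0,-0.4,0,0,0,0,0.3],[0,-0.8,0,0,0,0,0.35],[0,-0.9,0,0,0,0,0.35],[0,-0.9,0,0,0,0,0.35],[0,-0.5,0,0,0,0,0.35]]'
python3 - <<'E'
from h import *
arc()
for n in ['scene']:
    p=cap(n,n+'5.png')
    im=p['pixels'][80:260,100:300] if n=='scene' else p['pixels'][90:290,180:440]
    cv2.imwrite('pics/'+n+'5z.png',cv2.resize(im,None,fx=3,fy=3))
E
```

```text
clock: 6.95
position: [0.6746, -0.0878, 0.1978]
eef_rot: [-1.582, -0.275, 0.24]
wrist_force: [0.3, 1.2, 1.2]
grip_width: 0.095
clock: 7.75
position: [0.6708, -0.0863, 0.2882]
eef_rot: [-1.581, -0.272, 0.24]
wrist_force: [0.6, 0.1, -0.2]
grip_width: 0.352
theta 1.813 r 215.0
t 7.75 stand pos [ -4.5 -97.7 288.2] tool shift units [-7.28  8.4   0.36] F [ 0.6  0.1 -0.2] w 0.352
[[-0.007, -0.028, 1.0], [-1.0, -0.016, -0.008], [0.016, -0.999, -0.028]]
1.97 [0.76 0.25]
```

View pics/scene5z.png

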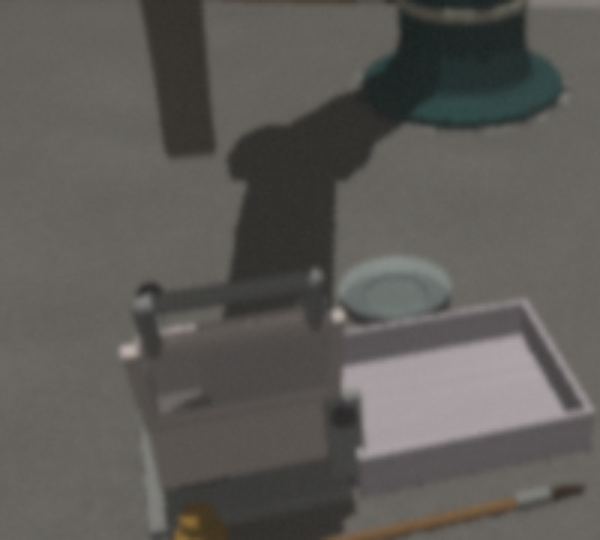

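```bash
python3 -m pendant '[[-0.95,0,-0.2,0,0,0,0.4],[-0.95,0,-0.2,0,0,0,0.4],[-0.95,0,-0.2,0,0,0,0.4],[-0.95,0,-0.2,0,0,0,0.4],[-0.95,0,-0.2,0,0,0,0.4],[-0.95,0,-0.2,0,0,0,0.4],[-0.95,0,-0.2,0,0,0,0.4],[-0.7,0,-0.2,0,0,0,0.4]]'; python3 -m pendant '[[0,0,0,0,1,0,0.4],[0,0,0,0,1,0,0.4],[0,0,0,0,1,0,0.4],[0,0,0,0,1,0,0.4],[0,0,0,0,1,0,0.4],[0,0,0,0,1,0,0.4],[0,0,0,0,1,0,0.4],[0,0,0,0,1,0,0.4],[0,0,0,0,1,0,0.4],[0,0,0,0,1,0,0.4],[0,0,0,0,1,0,0.4],[0,0,0,0,1,0,0.4],[0,0,0,0,1,0,0.4],[0,0,0,0,1,0,0.4]]'
python3 - <<'E'
from h import *
go([-45,88,110]); print(robot.observe()['q'].round(2))
p=viewer.capture('scene'); 
for th in (1.9,2.0): print(th,proj(p,tow(V,[(x,-45+126*np.cos(th+.024),72.5+126*np.sin(th+.024)) for x in (-40,40)])).round(1).tolist())
E
```

```text
clock: 8.6
position: [0.5046, -0.1835, 0.2842]
eef_rot: [-1.578, -0.277, 0.243]
wrist_force: [0.2, 0.6, 0.0]
grip_width: 0.399
clock: 10.0
position: [0.4973, -0.1858, 0.2777]
eef_rot: [-1.367, 0.916, -0.952]
wrist_force: [-0.4, 0.9, -0.2]
grip_width: 0.398
t 10.0 stand pos [-41.8  98.8 277.7] tool shift units [0.   6.71 0.37] F [-0.4  0.9 -0.2] w 0.398
[[-0.999, -0.021, 0.035], [-0.035, -0.008, -0.999], [0.021, -1.0, 0.008]]
[ 0.55  0.23 -0.31  1.84  0.1   1.06 -1.  ]
1.9 [[143.5, 174.8], [200.3, 165.9]]
2.0 [[144.5, 182.2], [202.0, 173.0]]
```

```bash
python3 -m pendant '[[0,0.9,0.1,0,0.3,0,0.4],[0,0.9,0.1,0,0,0,0.4],[0,0.9,0.1,0,0,0,0.4],[0,0.9,0,0,0,0,0.4],[0,0.9,0,0,0,0,0.4],[0,0.9,0,0,0,0,0.4],[0,0.9,0,0,0,0,0.4],[0,0,0,0,0,0,0.4]]'
python3 - <<'E'
from h import *
go([-45,88,55])
for n in ['scene','top']:
    p=cap(n,n+'6.png')
    im=p['pixels'][80:260,100:300] if n=='scene' else p['pixels'][90:290,220:480]
    cv2.imwrite('pics/'+n+'6z.png',cv2.resize(im,None,fx=3,fy=3))
E
```

```text
clock: 10.85
position: [0.5067, -0.1858, 0.1137]
eef_rot: [-1.359, 0.931, -0.968]
wrist_force: [-0.2, -0.9, -1.0]
grip_width: 0.4
t 10.85 stand pos [-44.8  89.9 113.7] tool shift units [-0.04  2.35  0.06] F [-0.2 -0.9 -1. ] w 0.4
[[-1.0, -0.021, 0.015], [-0.015, -0.009, -1.0], [0.021, -1.0, 0.009]]
```

View pics/scene6z.png

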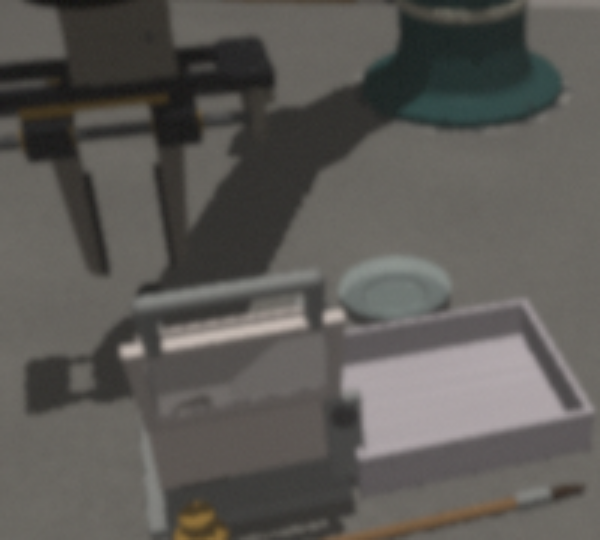

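View pics/top6z.png

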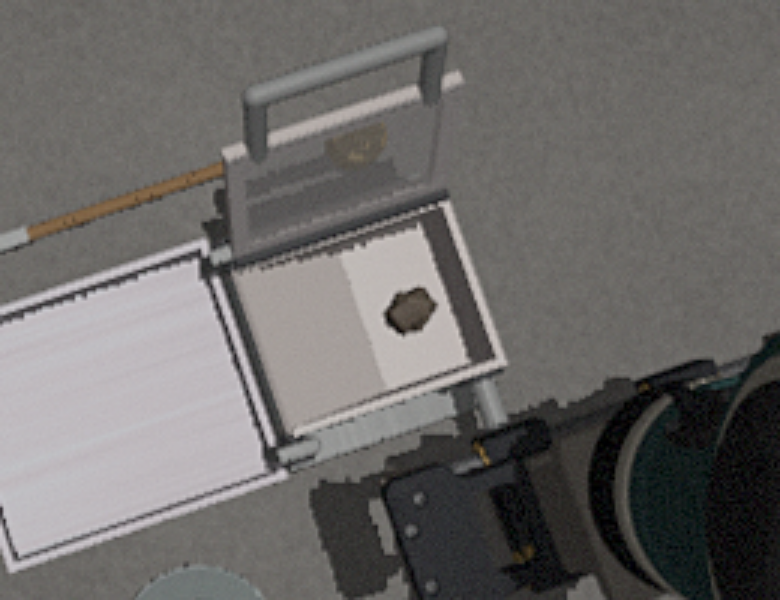

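```bash
python3 -m pendant '[[0,0.8,0,0,0,0,0.4],[0,0.8,0,0,0,0,0.4],[0,0.6,0,0,0,0,0.4],[0,0.2,0,0,0,0,0.4]]' && python3 -m pendant '[[0,0,0,0,0,0,0],[0,0,0,0,0,0,0],[0,0,0,0,0,0,0],[0,0,0,0,0,0,0],[0,0,0,0,0,0,0]]'
python3 - <<'E'
from h import *
go([-45,88,55])
E
```

```text
clock: 11.35
position: [0.5155, -0.1891, 0.0614]
eef_rot: [-1.355, 0.915, -0.981]
wrist_force: [0.3, -0.9, -0.4]
grip_width: 0.402
clock: 11.85
position: [0.5132, -0.1818, 0.0618]
eef_rot: [-1.353, 0.92, -0.969]
wrist_force: [1.6, -1.1, -5.7]
grip_width: 0.122
t 11.85 stand pos [-43.2  82.5  61.8] tool shift units [ 0.06  0.27 -0.23] F [ 1.6 -1.1 -5.7] w 0.122
[[-1.0, -0.023, 0.02], [-0.02, -0.02, -1.0], [0.023, -1.0, 0.02]]
```

```bash
cat >> h.py <<'E'
def arc2(dx=-1.,dz=-7.):
    s=robot.observe(); T=Tst(V); ps=(s['position']-T[:3,3])@T[:3,:3]*1000
    b=ps[[0,2]]+[dx,dz]-[55,60]; ph=np.arctan2(b[1],-b[0])+.05; print('phi',ph.round(3),'r',np.hypot(*b).round(1))
    go([-45,85,55])
    f=lambda a:np.array([-100*np.cos(a)-5*np.sin(a),100*np.sin(a)-5*np.cos(a)])
    c=b
    for a in np.arange(ph+.2,1.95,.2):
        d=f(a)-c; c=f(a); print(round(a,2),np.round(-d/25,2))
E
python3 -c "
from h import *
arc2()"
```

```text
phi -0.002 r 99.3
t 11.85 stand pos [-43.2  82.5  61.8] tool shift units [ 0.06  0.27 -0.11] F [ 1.6 -1.1 -5.7] w 0.122
[[-1.0, -0.023, 0.02], [-0.02, -0.02, -1.0], [0.023, -1.0, 0.02]]
0.2 [-0.01 -0.8 ]
0.4 [-0.2  -0.78]
0.6 [-0.35 -0.72]
0.8 [-0.48 -0.64]
1.0 [-0.6  -0.53]
1.2 [-0.69 -0.4 ]
1.4 [-0.76 -0.25]
1.6 [-0.79 -0.1 ]
1.8 [-0.8   0.06]
```

```bash
python3 -m pendant '[[0,-0.4,0,0,0,0,0],[-0.05,-0.4,0,0,0,0,0],[-0.08,-0.39,0,0,0,0,0],[-0.12,-0.38,0,0,0,0,0]]'
python3 -c "
from h import *
arc2()"
```

```text
clock: 12.25
position: [0.5111, -0.176, 0.1036]
eef_rot: [-1.35, 0.919, -0.973]
wrist_force: [1.6, 1.0, -8.6]
grip_width: 0.119
phi 0.425 r 100.0
t 12.25 stand pos [-37.   82.5 103.6] tool shift units [ 0.27  1.95 -0.15] F [ 1.6  1.  -8.6] w 0.119
[[-1.0, -0.024, 0.019], [-0.018, -0.023, -1.0], [0.024, -0.999, 0.022]]
0.62 [-0.36 -0.71]
0.82 [-0.5  -0.62]
1.02 [-0.61 -0.51]
1.22 [-0.7  -0.38]
1.42 [-0.76 -0.23]
1.62 [-0.8  -0.08]
1.82 [-0.8   0.08]
```

Tracking well, at 0.42 rad and radius 100.

```bash
python3 -m pendant '[[-0.16,-0.36,0,0,0,0,0],[-0.2,-0.35,0,0,0,0,0],[-0.23,-0.32,0,0,0,0,0],[-0.26,-0.3,0,0,0,0,0],[-0.29,-0.27,0,0,0,0,0]]'
python3 -c "
from h import *
arc2()"
```

```text
clock: 12.75
position: [0.5012, -0.1478, 0.1485]
eef_rot: [-1.349, 0.913, -0.979]
wrist_force: [4.9, -1.5, -8.7]
grip_width: 0.12
phi 0.962 r 103.1
t 12.75 stand pos [ -7.1  82.7 148.5] tool shift units [ 1.4   3.78 -0.22] F [ 4.9 -1.5 -8.7] w 0.12
[[-0.999, -0.029, 0.018], [-0.017, -0.028, -0.999], [0.029, -0.999, 0.028]]
1.16 [-0.75 -0.33]
1.36 [-0.75 -0.28]
1.56 [-0.79 -0.13]
1.76 [-0.8   0.03]
```

```bash
python3 -m pendant '[[-0.36,-0.18,0,0,0,0,0],[-0.37,-0.16,0,0,0,0,0],[-0.38,-0.13,0,0,0,0,0],[-0.38,-0.1,0,0,0,0,0]]'
python3 - <<'E'
from h import *
arc2()
for n in ['scene']:
    p=cap(n,n+'7.png')
    im=p['pixels'][60:260,100:320] 
    cv2.imwrite('pics/'+n+'7z.png',cv2.resize(im,None,fx=3,fy=3))
E
```

```text
clock: 13.15
position: [0.4908, -0.118, 0.168]
eef_rot: [-1.351, 0.903, -0.995]
wrist_force: [3.5, -4.9, -2.8]
grip_width: 0.117
phi 1.318 r 105.8
t 13.15 stand pos [ 24.4  82.7 168. ] tool shift units [ 2.57  4.63 -0.29] F [ 3.5 -4.9 -2.8] w 0.117
[[-0.999, -0.044, 0.015], [-0.013, -0.035, -0.999], [0.044, -0.998, 0.034]]
1.52 [-0.85  0.06]
1.72 [-0.8 -0. ]
1.92 [-0.78  0.16]
```

View pics/scene7z.png

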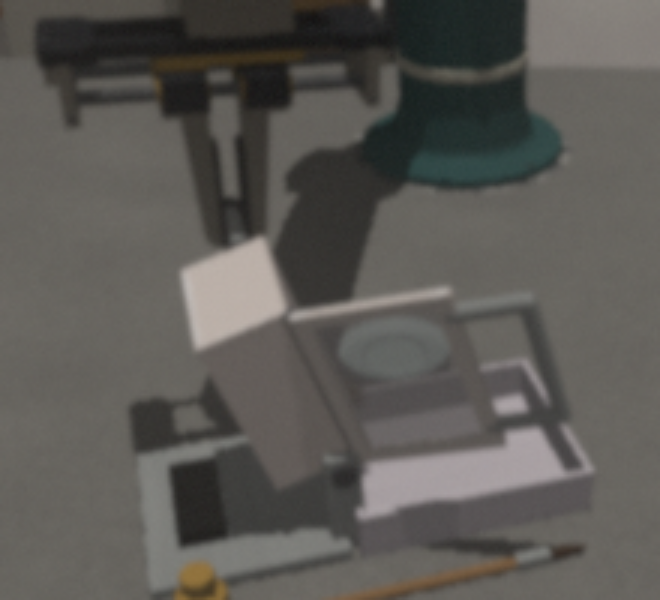

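```bash
python3 -m pendant '[[-0.4,0,0,0,0,0,0],[-0.4,0,0,0,0,0,0],[-0.4,0.02,0,0,0,0,0],[-0.4,0.02,0,0,0,0,0]]'
python3 -c "
from h import *
arc2(-1,-11)"
```

```text
clock: 13.6
position: [0.4811, -0.0892, 0.1741]
eef_rot: [-1.356, 0.89, -1.017]
wrist_force: [0.8, -6.8, 4.6]
grip_width: 0.121
phi 1.609 r 103.1
t 13.6 stand pos [ 54.8  82.5 174.1] tool shift units [ 3.67  5.   -0.33] F [ 0.8 -6.8  4.6] w 0.121
[[-0.998, -0.064, 0.011], [-0.008, -0.041, -0.999], [0.065, -0.997, 0.04]]
1.81 [-0.8   0.19]
```

```bash
python3 -m pendant '[[-0.35,0.1,0,0,0,0,0],[-0.3,0.1,0,0,0,0,0],[-0.2,0.05,0,0,0,0,0]]'
python3 - <<'E'
from h import *
arc2(-1,-11)
for n in ['scene','top']:
    p=cap(n,n+'8.png')
    im=p['pixels'][60:260,100:320] if n=='scene' else p['pixels'][90:290,170:420]
    cv2.imwrite('pics/'+n+'8z.png',cv2.resize(im,None,fx=3,fy=3))
E
```

```text
clock: 13.9
position: [0.476, -0.0742, 0.1728]
eef_rot: [-1.36, 0.883, -1.028]
wrist_force: [3.1, -3.9, -4.1]
grip_width: 0.118
phi 1.764 r 102.9
t 13.9 stand pos [ 70.7  82.5 172.8] tool shift units [ 4.25  5.04 -0.34] F [ 3.1 -3.9 -4.1] w 0.118
[[-0.997, -0.076, 0.009], [-0.005, -0.043, -0.999], [0.077, -0.996, 0.043]]
```

View pics/scene8z.png

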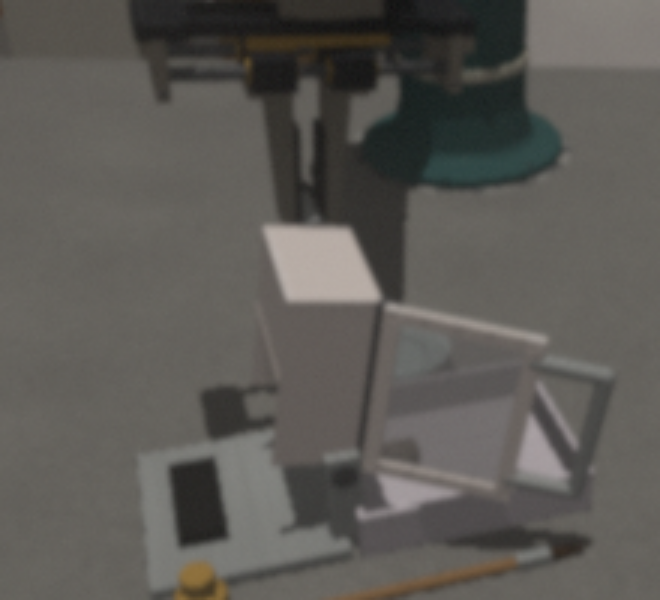

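View pics/top8z.png

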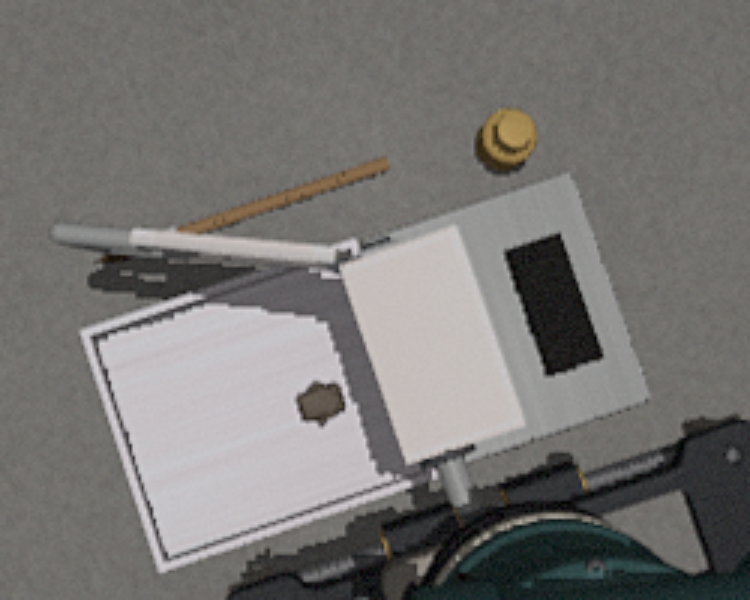

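The stone lies in the tray at zoomed (320,402), the tub is tipped over, and the lid is still back. A final nudge onto the stop comes first, then I release and retract upward.

```bash
python3 -m pendant '[[-0.2,0.05,0,0,0,0,0],[-0.1,0.03,0,0,0,0,0]]'; python3 -m pendant '[[0,0,0,0,0,0,0.4],[0,0,0,0,0,0,0.4],[0,0,0,0,0,0,0.4],[0,0,0,0,0,0,0.4],[0,-0.4,0,0,0,0,0.4],[0,-0.7,0,0,0,0,0.4],[0,-0.8,0,0,0,0,0.4],[0,-0.8,0.2,0,0,0,0.4],[0,-0.8,-0.3,0,0,0,0.4],[0,0,-0.8,0,0,0,0.4],[0,0,-0.8,0,0,0,0.4],[0,0,-0.8,0,0,0,0.4],[0,0,0,0,0,0,0.4],[0,0,0,0,0,0,0.4],[0,0,0,0,0,0,0.4]]'
python3 - <<'E'
from h import *
go([0,85,55])
for n in ['scene','top']:
    p=cap(n,n+'9.png')
    print([(t,[(round(d['p'],2),np.round(d['position'])) for d in viewer.outline_of(p,t)[:1]]) for t in ('sample_mid','tub','lid')])
    if n=='top':
      w=ray(p,np.array(viewer.outline_of(p,'sample_mid')[0]['position'])[::-1] if viewer.outline_of(p,'sample_mid') else (276.7,224),0.012); T=Tst(V); print('sample st',((w-T[:3,3])@T[:3,:3]*1000).round(1))
    im=p['pixels'][60:260,100:320] if n=='scene' else p['pixels'][90:290,170:420]
    cv2.imwrite('pics/'+n+'9z.png',cv2.resize(im,None,fx=3,fy=3))
E
```

```text
clock: 14.2
position: [0.4759, -0.074, 0.1729]
eef_rot: [-1.363, 0.878, -1.039]
wrist_force: [3.7, -4.6, -3.4]
grip_width: 0.118
clock: 15.7
position: [0.4071, -0.0831, 0.2668]
eef_rot: [-1.364, 0.876, -1.03]
wrist_force: [0.0, 0.1, -0.9]
grip_width: 0.404
t 15.7 stand pos [ 84.7 150.4 266.8] tool shift units [2.7  8.83 2.2 ] F [ 0.   0.1 -0.9] w 0.404
[[-0.997, -0.082, 0.013], [-0.01, -0.044, -0.999], [0.083, -0.996, 0.043]]
[('sample_mid', []), ('tub', [(0.95, array([184., 230.]))]), ('lid', [(0.84, array([193., 252.]))])]
[('sample_mid', [(0.5, array([224., 277.]))]), ('tub', [(0.68, array([203., 310.]))]), ('lid', [(0.78, array([175., 234.]))])]
sample st [102.3   9.4  12. ]
```

View pics/scene9z.png

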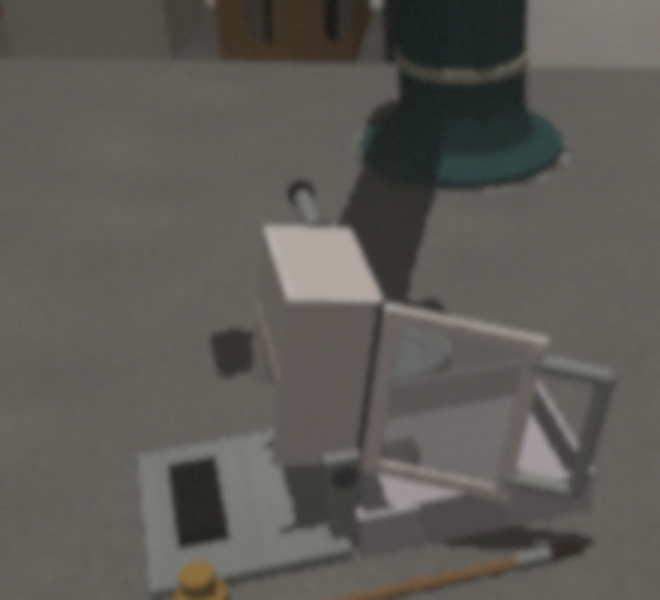

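View pics/top9z.png

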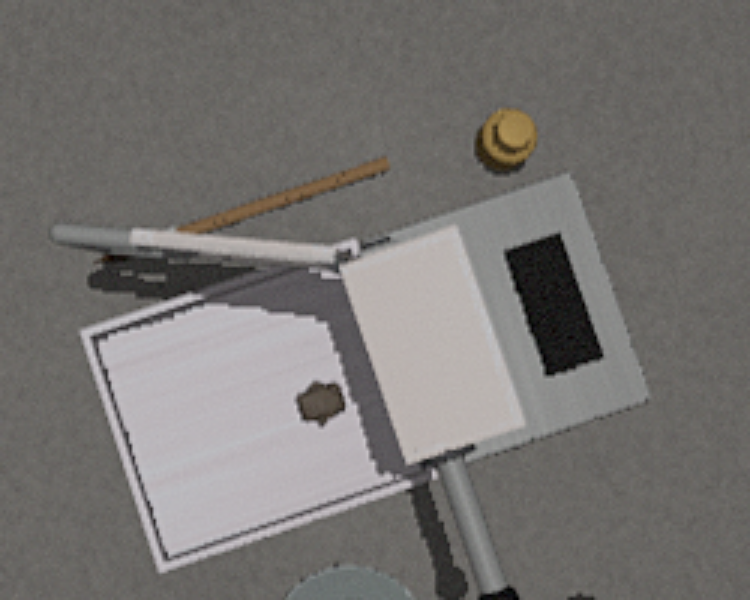

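```bash
python3 -c "
from h import *
order.hand_in(); print(robot.observe()['clock'])"
```

```text
the job is handed in; nothing more can be done
the job is handed in; nothing more can be done
```

The sample is in the tray, the tub is tipped right over, and the lid is back on its stop. I handed the job in about 15.8 s into the 51 s allowed; it reports no verdict.

**What I did:** I gripped the lid's U-pull, swung the lid to about 2.0 rad with the tub still level, and let go; it stayed open. I then gripped the side bar, tipped the tub until it stopped moving, opened the gripper and backed away.

**Last checks:**
- **Sample:** in the top picture it lies in the tray at about x 102, y 9 mm in the stand's frame. It had not moved between the last two top pictures.
- **Tub:** about 1.75 rad, judged from the gripper's position against the stop, and unchanged in the pictures after release.
- **Lid:** about 1.9 to 2.0 rad by eye. It looked the same before and after release.
- **Robot:** clear of everything, with about 0 N at the wrist. The highest wrist reading I saw was about 15 N.

**What disagreed:**
- The two cameras placed the stand a few millimetres apart, so I used a value between them.
- Both bars slid about 5 mm towards the fingertips during the swings, but the grip held.
- The network missed the sample in the last scene picture, where it shows only through the lid. In the top picture it found it with a value of 0.5, which matched what I could see.

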